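# Seat the temperature logger in the dry bath's well

## Task

Take the orange cordless temperature logger out of its charging cradle, find the plain bore in the middle of the dry bath's round metal block by feeling with the foot of its stem, and press it straight in until its collar lies flush on the block; then let go. The block sits in its tub with a few millimetres of play, so the bore is not quite where the bath suggests; press gently, since 40 N between logger and bath would damage it, and leave the blue bottle and the beaker undisturbed.

Things in the scene. Friction and masses are not known exactly. Their poses are not given: they have to be found in the camera images.
- head (a point): Centre of the logger's grip: an orange cylinder, 26 mm across, from 24 mm below this point to 20 mm above it, with a white cap 4 mm higher. z runs along the logger, up to the cap; any turn about z will do. Below the grip: steel collar 34 mm across, 4 mm thick, then the stem. About 0.12 kg. Starts upright in the cradle, collar resting on the cradle's top.
- foot (a point): Centre of the foot of the logger's stem, 68 mm below head; same axes. The stem is plain steel, 12 mm across and 40 mm long, flat and square-edged at the foot.
- collar (a point): Centre of the underside of the logger's collar, 40 mm above the foot and 28 mm below head; this face ends up flat on the metal block.
- bath: Dry bath: white box 150 (x) x 130 (y) x 56 mm, fixed to the worktop, blue front panel on its -x side; origin at the centre of its underside, z up. In its round tub (88 mm) stands a round aluminium block, 74 mm across, 6 mm proud of the box, flat on top, with a ring of eight dark marks (no holes) 26 mm from its middle, where the bore is.
- well (a point): Centre of the tub at the height of the block's top face, 62 mm above the worktop; axes of the bath. The bore in the block's middle is round, blind, unchamfered, 13.8 mm across. Its true centre lies 3.2 to 5 mm from this point in any horizontal direction, different each time, and is not measured; the block does not shift under light sideways pushes.
- contact (a joint): Stiff sliding contact in the bore, in m: 0 as found, 26 mm below the mouth, where the stem's foot meets it; it gives way at about 6 N, goes down with the stem and stays where it is pushed; 0.014 when the logger is fully home (collar on the block).
- cradle_top (a point): Centre of the mouth of the charging cradle's loose hole (15 mm wide, 43 mm deep). The cradle is a grey block 54 x 54 mm, 46 mm high, on a black foot 66 x 62 mm, fixed to the worktop; lift the logger at least 45 mm to clear it. It may have changed places with the blue bottle.
- stain_bottle: Bystander: small bottle with blue body and white cap, 44 mm across, 93 mm high, loose; origin at the centre of its underside, z up. Leave it standing.
- beaker: Bystander: glass beaker, 54 mm across, 70 mm high, loose; origin at the centre of its underside, z up. Leave it standing.
Mind the look-alikes: they are no part of the job. What is shaped like the part that bears head but green is not meant. What is shaped like the part that bears cradle_top but green or purple is not meant.

How it is judged (in metres and radians):
On the way, in this order (a step that is already met when the one before it is completed fails the run):
1. the logger is lifted clear of its cradle (z of foot in the frame of cradle_top above 0.005 m), for 0.1 s.
2. its stem has entered the bore by more than 8 mm (z of foot in the frame of well below -0.008 m and horizontal distance between foot and well below 0.008 m), for 0.1 s.
3. it is pressed home, collar on the block (horizontal distance between each of foot, collar and well below 0.008 m and angle between foot's own z axis and vertical below 0.05 rad and z of collar in the frame of well below 0.002 m), for 0.2 s.
At the end, for the whole second after the job is handed in: The logger stands released and at rest in the bore, upright within 3 degrees, its foot and collar within 8 mm sideways of the tub's centre, the underside of its collar no more than 2 mm above the block's top (all of step 3 and contact force between the fingers and logger below 0.05 N and linear speed of logger below 0.01 m/s); the robot touches nothing.
It fails at once if the logger is pushed against the bath with more than 40 N (contact force between logger and bath above 40 N).
It fails at once if the blue bottle is shifted by more than 20 mm or tipped (distance of stain_bottle from where it was at the start of the episode above 0.02 m or angle between stain_bottle's own z axis and vertical above 0.3 rad).
It fails at once if the beaker is shifted by more than 20 mm or tipped (distance of beaker from where it was at the start of the episode above 0.02 m or angle between beaker's own z axis and vertical above 0.3 rad).
It also fails if it takes over 72 s, if anything falls off the work surface, if the arm or the gripper's body presses on something with over 40 N, if the wrist force passes 120 N, or if a joint passes its speed limit or range.

## Robot

A 6-joint arm with a two-finger parallel gripper is mounted at the origin on a cart in front of the work surface, level with it; the furniture and walls round the work are solid. World frame = base frame: x ahead of the robot, y to its left, z up, the work surface at z = 0. Lengths are in m, angles in degrees, forces in N, time in s.
With the tool pointing down it reaches from about 0.375 to 0.975 m from the base axis. Payload 3.8 kg.
Tool frame: the origin (TCP) lies midway between the tips of the shut fingers; the grasp point (between the pads) lies 19 mm behind it; z points along the fingers, y is the direction in which the jaws open and shut (so a half turn about z gives the same grasp; the last joint's range is limited). The gripper opens to 88 mm and grips with 3 to 60 N. Pads are 18 mm wide; open, the fingers measure 123 mm over their backs; the gripper's body (75 mm by 187 mm) begins 45 mm behind the grasp point.
Start: joints at [67.156, 15.12, 91.902, -0, 72.978, -2.114], TCP at [0.239, 0.631, 0.239] pointing down, gripper open.
Joint ranges: [-150.88, 150.88], [-54.13, 125.18], [17.81, 147.31], [-75.09, 255.09], [0, 152.58], [-146.25, 146.25]. Speed limits (degrees/s): [147.25, 147.25, 180, 180, 180, 180].

## Interface

Orientations are given as [roll, pitch, yaw] about the fixed x, y, z axes, in that order (R = Rz(yaw) Ry(pitch) Rx(roll)).
In Python, from cell import monitor, vision, ctrl gives the robot as it stands. The module is installed in compiled form; this text tells all that it offers.
- The arm moves only by the tool drive_tool, never from a script. Its argument "moves" is a list of rows, each a list of 4 numbers: the shift along the tool's x, y, z in m, then the turn about the tool's z in degrees. A call has 1 to 12 rows; each row is the pose to reach, as a shift and turn from the pose commanded when the call began, along the tool's axes at that moment; what a row does not reach only later rows make up. A row lasts 1/10 s, in which the tool goes at most 50 mm and 8.59 degrees, less where a joint would pass 70% of its speed; a pose out of reach is approached as far as the arm can. A call with a gripper value outside its range is refused whole. "fingers" is the closure in counts, from 0 (fully open) to 255 (shut), set as the call begins (left out, the last holds). The fingers move at their own pace and stop on an object; the grip force is fixed at half the most. Time passes only in rows, so rows that repeat a pose let the fingers close. It gives the time, the measured TCP pose, the force and the opening at its end, in the units of the state.
- monitor.get_state(): the state, without advancing time (a new reading comes with each control period).
- vision.snapshot(name): name is "scene" or "top" or "wrist"; returns the picture (400x640x3 uint8, red, green, blue); there is no depth.
- vision.camera_model(name): a dict with "mtx" (3x3 intrinsics, pixels), "rvec" (rotation vector, rad) and "tvec" (3), from world to camera coordinates, as OpenCV has them; the wrist camera has in their place "T_tool_cam" (4x4, takes a point from camera to tool coordinates, whose origin is the TCP and whose axes are the flange's). Camera axes: x right, y down, z forward; pixel columns grow to the right and rows downward; lengths in m; the calibration is good to about 2 mm. A picture is of the moment at which its call begins: read the wrist's pose just before it. camera_model takes no time and is no camera call.
- ctrl.sign_off(): hands the job in, once; it reports no verdict.
Trained networks look in the newest picture that a camera, given by its name, has taken for a name from the list of things; names that differ only in an ending like _2 or _b are one class to them, and where a whole thing is asked for, a point or a joint stands for the part that bears it (a point fixed in the world has none). Each returns a list of dicts, best first, with "confidence" (0 to 1); they miss things now and then, are a little off and sometimes report something else, mostly with a low value. They report only what shows in the picture. A call takes as long as a camera call. They do not tell look-alikes from the thing itself.
- vision.outline_of(name, camera): "pixels" (400x640 bool, what is visible of it) and "bbox" ([left, top, width, height] in pixels, round what is visible of it).
- vision.spot_point(name, camera): "location" ([column, row] in pixels: a listed point, or the origin of a listed thing).
The state is a dict: "time": time; "joint_positions": joint angles; "joint_vel": joint speeds; "joint_efforts": joint torques, N m; "tool_pos": TCP position; "tcp_rot": TCP orientation; "wrist_force": force on the tool from outside, world axes, zero at the start; "ft_torque": the same for the moment, N m; "width": finger opening in m.
Only numpy, scipy, OpenCV 4.12 (cv2) and the standard library are available. Lean on these libraries where they do the work, as an engineer would, in place of code of your own. Each camera call takes 0.05 s, during which the arm holds its last target.

## Working session

There is one attempt and no reset: what is moved stays moved. The work goes in short steps, Python scripts to look and compute and a tool call to move; the robot and the scene stay as the last step left them, time stands still between calls to the robot, and variables do not carry over. Pictures are saved under pics/ and viewed, and the job is handed in when it is done.

Besides the shell and the picture viewer there is one more tool, called after "Request:" as name([rows], argument=value, ...), one row to a line, values as JSON. drive_tool: Moves the arm, as the interface text tells. Its arguments: {"type":"object","properties":{"moves":{"type":"array"},"fingers":{"type":"number"}},"required":["moves"]}

```bash
mkdir -p pics; ls; cat > h.py <<'E'
import numpy as np, cv2
from cell import monitor, vision, ctrl
def save(img,name): cv2.imwrite('pics/'+name, cv2.cvtColor(np.ascontiguousarray(img),cv2.COLOR_RGB2BGR))
E
python3 - <<'E'
from h import *
s=monitor.get_state(); print(s)
for n in ['scene','top','wrist']:
    save(vision.snapshot(n),n+'0.png'); print(n,vision.camera_model(n))
E
```

```text
pics
{'time': 0.0, 'joint_positions': array([ 6.71570662e+01,  1.51675789e+01,  9.19803416e+01,  4.91650962e-04,
        7.29768749e+01, -2.11400324e+00]), 'joint_vel': array([ 0.03294259, -0.05726516,  0.09177838, -0.01260488, -0.00620276,
        0.12571725]), 'joint_efforts': array([ 3.33478411e-04, -5.02126551e+01, -3.56869698e+01,  7.29982182e-02,
        2.97106546e-02, -1.57491240e-04]), 'tool_pos': array([0.23863837, 0.63065791, 0.23741518]), 'tcp_rot': array([-1.79875307e+02, -5.07291913e-03,  1.59270919e+02]), 'wrist_force': array([-0.45937437, -0.20389379,  0.39540149]), 'ft_torque': array([0.01888018, 0.02551969, 0.02152048]), 'width': 0.08793627908823806}
scene {'mtx': array([[519.12862434,   0.        , 323.52151571],
       [  0.        , 519.12862434, 199.03563797],
       [  0.        ,   0.        ,   1.        ]]), 'rvec': array([ 1.09663882, -2.25736363,  1.16227019]), 'tvec': array([0.42602808, 0.25725253, 0.81620009])}
top {'mtx': array([[384.82333538,   0.        , 317.08282453],
       [  0.        , 384.82333538, 196.47255154],
       [  0.        ,   0.        ,   1.        ]]), 'rvec': array([ 2.11045206, -2.13107204,  0.22166904]), 'tvec': array([0.16045807, 0.53221236, 0.84342785])}
wrist {'mtx': array([[277.80484597,   0.        , 320.22992017],
       [  0.        , 277.80484597, 199.15635067],
       [  0.        ,   0.        ,   1.        ]]), 'T_tool_cam': array([[ 6.57629504e-04, -9.56873669e-01, -2.90503613e-01,
         7.28455334e-02],
       [ 9.99999363e-01,  3.62886290e-04,  1.06846433e-03,
        -2.06403771e-04],
       [-9.16965609e-04, -2.90504131e-01,  9.56873298e-01,
        -1.46304905e-01],
       [ 0.00000000e+00,  0.00000000e+00,  0.00000000e+00,
         1.00000000e+00]])}
```

View pics/scene0.png

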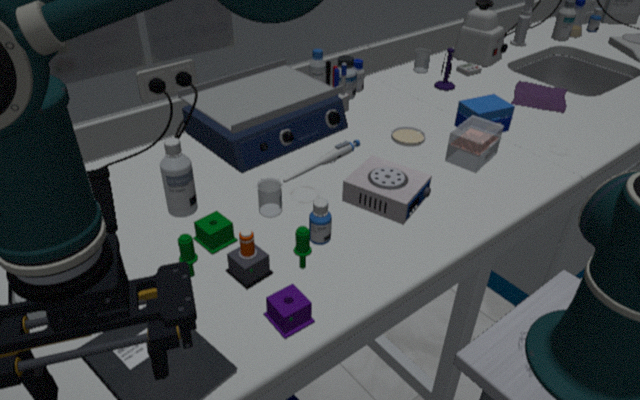

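View pics/top0.png

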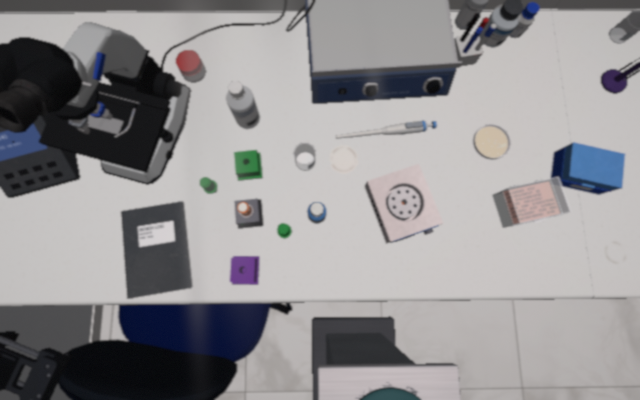

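View pics/wrist0.png

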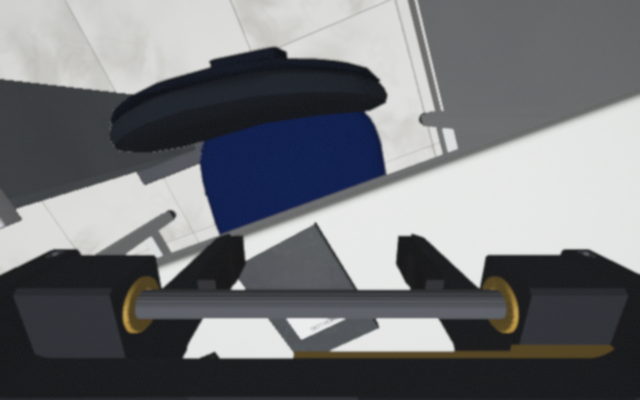

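```bash
cat >> h.py <<'E'
def ray(n,px):
    m=vision.camera_model(n); R=cv2.Rodrigues(np.array(m['rvec']))[0]; t=np.array(m['tvec'])
    u=cv2.undistortPoints(np.array([[px]],float),m['mtx'],None)[0,0]
    d=R.T@np.array([u[0],u[1],1]); return -R.T@t, d/np.linalg.norm(d)
def wray(px,s):
    from scipy.spatial.transform import Rotation as Ro
    m=vision.camera_model('wrist'); T=m['T_tool_cam']; Rt=Ro.from_euler('xyz',s['tcp_rot'],degrees=True).as_matrix()
    u=cv2.undistortPoints(np.array([[px]],float),m['mtx'],None)[0,0]
    d=Rt@T[:3,:3]@np.array([u[0],u[1],1]); return np.array(s['tool_pos'])+Rt@T[:3,3], d/np.linalg.norm(d)
def tri(rays):
    A=np.zeros((3,3));b=np.zeros(3)
    for o,d in rays:
        P=np.eye(3)-np.outer(d,d);A+=P;b+=P@o
    p=np.linalg.solve(A,b); return p,[round(1000*np.linalg.norm((np.eye(3)-np.outer(d,d))@(p-o)),1) for o,d in rays]
def atz(r,z): o,d=r; return o+d*(z-o[2])/d[2]
E
python3 - <<'E'
from h import *
imgs={n:vision.snapshot(n) for n in ['scene','top']}
for k in ['head','collar','cradle_top','well','bath','stain_bottle','beaker']:
    for n in ['scene','top']:
        for r in vision.spot_point(k,n)[:4]: print(k,n,np.round(r['location'],1),round(r['confidence'],2))
for n,(x,y) in {'scene':(247,243),'top':(247,211)}.items():
    c=imgs[n][y-60:y+60,x-70:x+70]; save(cv2.resize(c,None,fx=5,fy=5,interpolation=cv2.INTER_CUBIC),n+'_crop.png')
x,y=405,203
save(cv2.resize(imgs['top'][y-50:y+50,x-50:x+50],None,fx=5,fy=5,interpolation=cv2.INTER_CUBIC),'bath_crop.png')
E
```

```text
head scene [246.6 243.2] 0.91
head scene [302.6 238.7] 0.73
head top [239.  210.2] 0.69
head top [206.2 183.5] 0.65
head top [282.3 230. ] 0.61
head top [398.2 206.8] 0.19
collar scene [301.7 250.7] 0.93
collar scene [244.2 253. ] 0.87
collar scene [191. 259.] 0.76
collar top [209.7 186.1] 0.66
collar top [246.1 209.5] 0.54
cradle_top scene [246.6 253.9] 0.75
cradle_top scene [292.4 301.2] 0.69
cradle_top scene [212.3 222.8] 0.64
cradle_top top [245.7 212.2] 0.9
cradle_top top [245.2 268.7] 0.89
cradle_top top [244.9 161.9] 0.59
well scene [386.5 175.6] 0.95
well top [408.1 202.9] 0.83
bath scene [383.3 196.3] 0.6
bath top [399.7 206.7] 0.76
stain_bottle scene [315.4 238.2] 0.94
stain_bottle scene [387.9 177.4] 0.69
stain_bottle top [313.  211.5] 0.88
beaker scene [271.9 208. ] 0.64
beaker top [244.1 207. ] 0.75
beaker top [307. 163.] 0.58
beaker top [313.8 212.4] 0.28
```

View pics/scene_crop.png

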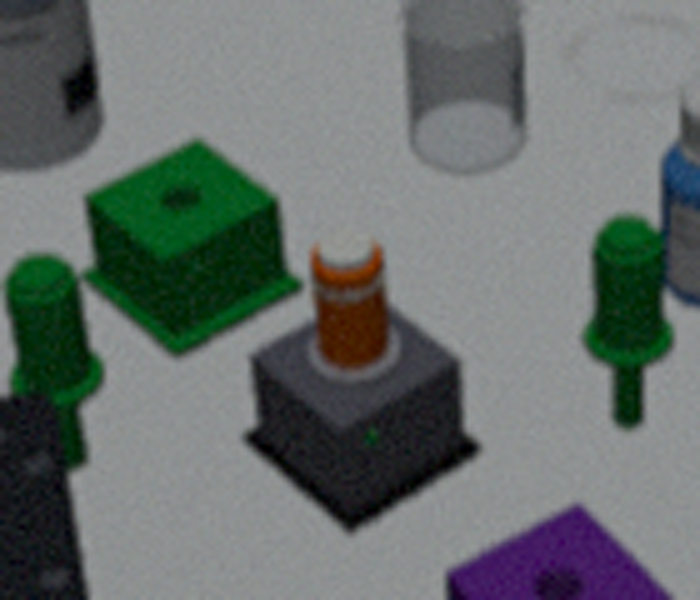

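View pics/top_crop.png

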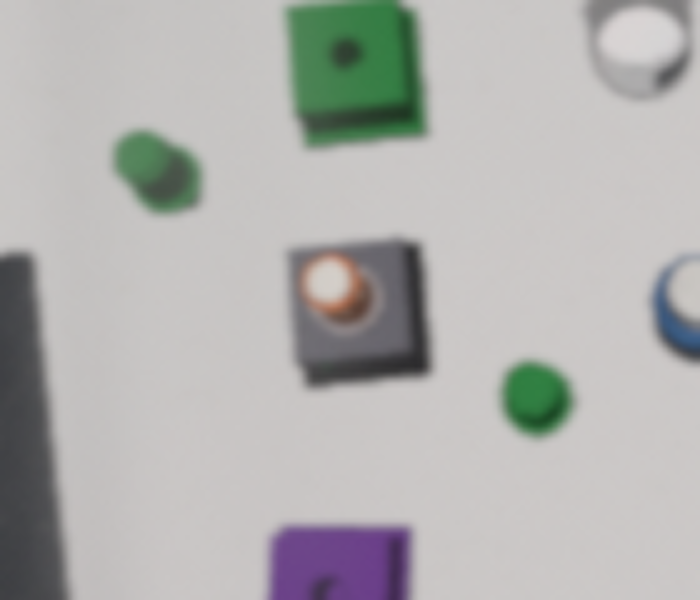

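View pics/bath_crop.png

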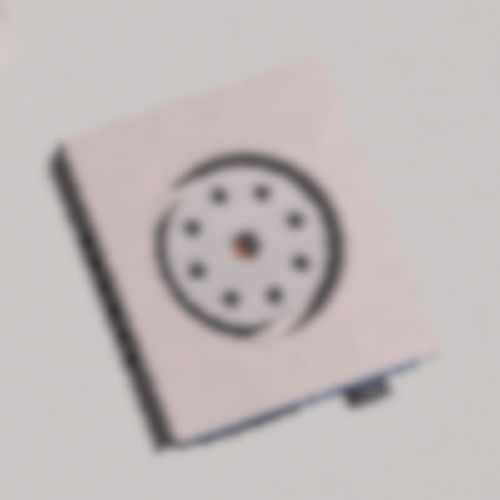

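```bash
python3 - <<'E'
from h import *
def T(a,b): return tri([ray('scene',a),ray('top',b)])
print('captop',T((246.4,233),(243,207.6)))
print('collar/cradle top',T((244.2,253),(246.1,209.5)))
print('collar circle', T((247.5,255),(246.5,210.5)))
print('well',T((386.5,175.6),(405,203)))
print('bottle',T((318,238.2),(317,212.5)), atz(ray('top',(313,211.5)),0))
for k,z,p in [('bottle cap top',.093,(317,209.5)),('beaker base',0,(305,159)),('beaker rim',.07,(304,151)),('green2 top',.09,(284,230)),('green1 top',.09,(206,183)),('bore',.062,(355+244/5,153+244/5)),('tub',.062,(355+249/5,153+244/5)),
  ('c1',.056,(355+62/5,153+148/5)),('c2',.056,(355+318/5,153+60/5)),('c3',.056,(355+435/5,153+355/5)),('c4',.056,(355+180/5,153+440/5)),
  ('greencradle hole',.05,(246,161.5)),('purple',.05,(242,269))]:
    print(k,np.round(atz(ray('top',p),z),4))
E
```

```text
captop (array([0.50188808, 0.31913496, 0.09320306]), [np.float64(0.1), np.float64(0.1)])
collar/cradle top (array([0.50709275, 0.32229456, 0.04381016]), [np.float64(1.6), np.float64(1.6)])
collar circle (array([0.50374461, 0.32014166, 0.04081214]), [np.float64(0.5), np.float64(0.5)])
well (array([ 0.51674376, -0.04541465,  0.06025917]), [np.float64(2.4), np.float64(2.4)])
bottle (array([ 0.50505671,  0.15512129, -0.00566135]), [np.float64(0.3), np.float64(0.3)]) [0.50690599 0.16512365 0.        ]
bottle cap top [0.4963 0.1562 0.093 ]
beaker base [0.6408 0.1841 0.    ]
beaker rim [0.6389 0.1849 0.07  ]
green2 top [0.452  0.2289 0.09  ]
green1 top [0.5592 0.4041 0.09  ]
bore [ 0.5176 -0.044   0.062 ]
tub [ 0.5175 -0.0463  0.062 ]
c1 [0.5651 0.0373 0.056 ]
c2 [ 0.6068 -0.0854  0.056 ]
c3 [ 0.4661 -0.1303  0.056 ]
c4 [ 0.4285 -0.0114  0.056 ]
greencradle hole [0.6205 0.3232 0.05  ]
purple [0.3696 0.3256 0.05  ]
```

The only orange logger stands in the grey cradle, at scene (247,243) and top (244,209). The green loggers at top (207,184) and (284,230), and the green and purple cradles, are look-alikes. The enlarged crops confirm this. The bath block is at top (404,202), and its ring of marks is shifted to the left in the tub. I'll move above the logger for a wrist view.

Request:
drive_tool([
  [-0.02, -0.011, 0.001],
  [-0.06, -0.033, 0.003],
  [-0.1, -0.055, 0.006],
  [-0.14, -0.077, 0.008],
  [-0.18, -0.1, 0.01],
  [-0.22, -0.122, 0.012],
  [-0.26, -0.144, 0.014],
  [-0.3, -0.166, 0.017],
  [-0.335, -0.185, 0.02],
  [-0.357, -0.197, 0.02],
  [-0.357, -0.197, 0.02],
  [-0.357, -0.197, 0.02],
], fingers=0)

```text
invalid input at $.moves[0]: expected 4 numbers
```

Request:
drive_tool([
  [-0.02, -0.011, 0.001, 0],
  [-0.06, -0.033, 0.003, 0],
  [-0.1, -0.055, 0.006, 0],
  [-0.14, -0.077, 0.008, 0],
  [-0.18, -0.1, 0.01, 0],
  [-0.22, -0.122, 0.012, 0],
  [-0.26, -0.144, 0.014, 0],
  [-0.3, -0.166, 0.017, 0],
  [-0.335, -0.185, 0.02, 0],
  [-0.357, -0.197, 0.02, 0],
  [-0.357, -0.197, 0.02, 0],
  [-0.357, -0.197, 0.02, 0],
], fingers=0)

```text
time: 2.15
tool_pos: [0.5032, 0.3205, 0.2187]
tcp_rot: [180.0, -0.0, 159.2]
wrist_force: [0.3, -0.1, 0.6]
width: 0.0877
```

```bash
python3 - <<'E'
from h import *
s=monitor.get_state(); print({k:np.round(s[k],4) for k in ['time','tool_pos','tcp_rot','wrist_force']})
im=vision.snapshot('wrist'); save(im,'w1.png')
for k in ['head','collar','cradle_top']:
    for r in vision.spot_point(k,'wrist')[:3]: print(k,np.round(r['location'],1),round(r['confidence'],2))
E
```

```text
{'time': np.float64(2.15), 'tool_pos': array([0.5032, 0.3205, 0.2187]), 'tcp_rot': array([ 1.799791e+02, -3.050000e-02,  1.591754e+02]), 'wrist_force': array([ 0.2899, -0.0868,  0.5928])}
head [411.  205.9] 0.93
head [227.8 176.7] 0.81
head [318.6 186.6] 0.66
collar [239.4 171.8] 0.83
collar [405.6 198.9] 0.82
collar [322.5 178.9] 0.67
cradle_top [359.6 261.9] 0.98
cradle_top [281.6  58.9] 0.84
cradle_top [319.8 178.1] 0.71
```

View pics/w1.png

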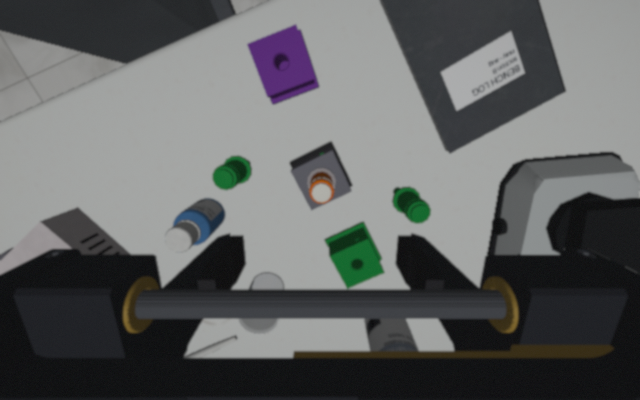

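The picture shows the orange logger with its white cap at (321,190), in the grey cradle at (321,176).

```bash
python3 - <<'E'
from h import *
s=monitor.get_state()
im=cv2.imread('pics/w1.png'); save(cv2.resize(im[130:230,270:370,::-1],None,fx=5,fy=5,interpolation=cv2.INTER_CUBIC),'w1c.png')
r=wray((321,189.5),s)
print(np.round(atz(r,.098),4), tri([r,ray('top',(243,207.6)),ray('scene',(246.4,233))]))
print('head',np.round(atz(wray((318.6,186.6),s),.074),4),'collar',np.round(atz(wray((322.5,178.9),s),.046),4))
E
```

```text
[0.5009 0.3232 0.098 ] (array([0.50191926, 0.32041489, 0.09307297]), [np.float64(2.4), np.float64(1.1), np.float64(1.3)])
head [0.503  0.3198 0.074 ] collar [0.5025 0.3247 0.046 ]
```

View pics/w1c.png

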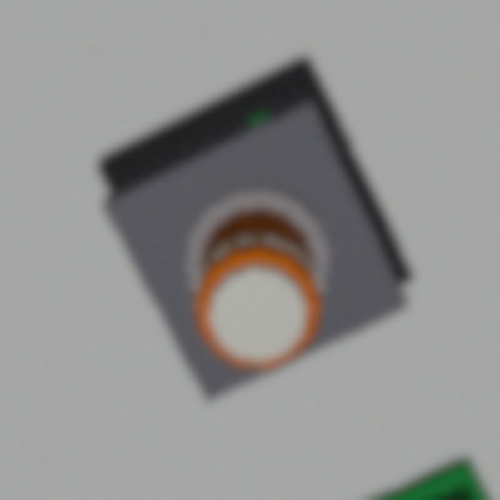

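Request:
drive_tool([
  [0, 0, 0.03, 0],
  [0, 0, 0.065, 0],
  [0, 0, 0.085, 0],
  [0, 0, 0.085, 0],
])

```text
time: 2.75
tool_pos: [0.4997, 0.3202, 0.1298]
tcp_rot: [-179.7, -0.3, 159.4]
wrist_force: [0.1, 0.2, -0.7]
width: 0.0882
```

```bash
python3 - <<'E'
from h import *
import json
s0={'tool_pos':[0.5032,0.3205,0.2187],'tcp_rot':[179.979,-0.03,159.175]}
s=monitor.get_state(); print({k:np.round(s[k],4) for k in ['time','tool_pos','tcp_rot','wrist_force']})
im=vision.snapshot('wrist'); save(im,'w2.png')
# white cap blob
hsv=cv2.cvtColor(im,cv2.COLOR_RGB2HSV); m=cv2.inRange(hsv,(0,120,60),(18,255,255)); m[260:]=0
n,l,st,c=cv2.connectedComponentsWithStats(m); i=1+np.argmax(st[1:,4]); print(st[i],c[i])
E
```

```text
{'time': np.float64(2.75), 'tool_pos': array([0.4997, 0.3202, 0.1298]), 'tcp_rot': array([-179.6759,   -0.2721,  159.3719]), 'wrist_force': array([ 0.1179,  0.2383, -0.6513])}
[307 211  35  30 296] [323.25337838 219.95945946]
```

View pics/w2.png

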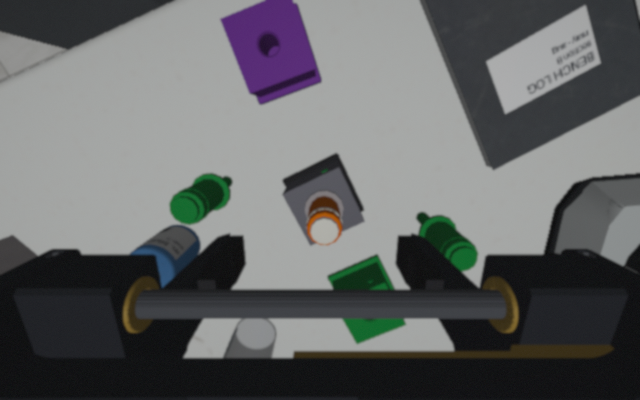

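```bash
python3 - <<'E'
from h import *
s0={'tool_pos':[0.5032,0.3205,0.2187],'tcp_rot':[179.979,-0.03,159.175]}
s2={'tool_pos':[.4997,.3202,.1298],'tcp_rot':[-179.6759,-.2721,159.3719]}
r=[wray((322,192.4),s0),wray((324,230),s2)]
print(tri(r),tri(r+[ray('top',(243,207.6)),ray('scene',(246.4,233))]))
for q in r: print(np.round(atz(q,.096),4))
s=monitor.get_state(); print({k:np.round(s[k],4) for k in ['time','tool_pos','tcp_rot','wrist_force']})
E
```

```text
(array([0.50635082, 0.3208726 , 0.09189742]), [np.float64(0.5), np.float64(0.5)]) (array([0.50432892, 0.3199461 , 0.0924073 ]), [np.float64(2.5), np.float64(1.7), np.float64(2.2), np.float64(2.1)])
[0.5054 0.3217 0.096 ]
[0.5046 0.321  0.096 ]
{'time': np.float64(2.8), 'tool_pos': array([0.5013, 0.3208, 0.1321]), 'tcp_rot': array([-1.798363e+02, -1.402000e-01,  1.593563e+02]), 'wrist_force': array([-0.539 ,  0.1674, -0.2546])}
```

Request:
drive_tool([
  [-0.001, 0, 0.015, 0],
  [-0.001, 0, 0.035, 0],
  [-0.001, 0, 0.055, 0],
  [-0.001, 0, 0.07, 0],
  [-0.001, 0, 0.077, 0],
  [-0.001, 0, 0.078, 0],
  [-0.001, 0, 0.078, 0],
  [-0.001, 0, 0.078, 0],
])

```text
time: 3.6
tool_pos: [0.5048, 0.3208, 0.0568]
tcp_rot: [179.9, 0.1, 159.3]
wrist_force: [0.9, 0.5, 0.5]
width: 0.088
```

Request:
drive_tool([
  [0, 0, 0, 0],
  [0, 0, 0, 0],
  [0, 0, 0, 0],
  [0, 0, 0, 0],
  [0, 0, 0, 0],
  [0, 0, 0, 0],
  [0, 0, 0, 0],
  [0, 0, 0, 0],
  [0, 0, 0, 0],
  [0, 0, 0, 0],
], fingers=255)

```text
time: 4.6
tool_pos: [0.504, 0.3204, 0.0557]
tcp_rot: [180.0, -0.0, 159.3]
wrist_force: [0.1, 0.8, -0.2]
width: 0.0248
```

```bash
python3 - <<'E'
from h import *
save(vision.snapshot('wrist'),'w3.png'); save(vision.snapshot('scene')[160:320,160:360],'s3.png')
s=monitor.get_state(); print({k:np.round(s[k],4) for k in ['time','tool_pos','tcp_rot','wrist_force','ft_torque','width']})
E
```

```text
{'time': np.float64(4.7), 'tool_pos': array([0.504 , 0.3204, 0.0557]), 'tcp_rot': array([1.799940e+02, 2.400000e-03, 1.592696e+02]), 'wrist_force': array([ 0.5843,  0.722 , -1.065 ]), 'ft_torque': array([ 0.0395, -0.0817,  0.0041]), 'width': np.float64(0.0252)}
```

View pics/w3.png

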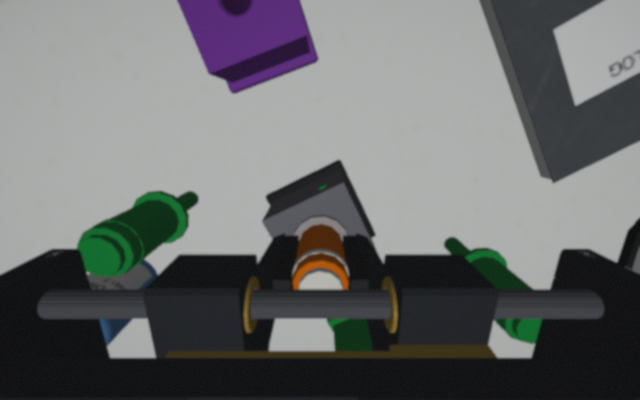

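Gripped at 25 mm width, with the orange grip between the pads at (320,245). I'll lift it now.

Request:
drive_tool([
  [0, 0, -0.005, 0],
  [0, 0, -0.015, 0],
  [0, 0, -0.03, 0],
  [0, 0, -0.05, 0],
  [0, 0, -0.07, 0],
  [0, 0, -0.09, 0],
  [0, 0, -0.11, 0],
  [0, 0, -0.13, 0],
  [0, 0, -0.14, 0],
  [0, 0, -0.145, 0],
  [0, 0, -0.145, 0],
])

```text
time: 5.8
tool_pos: [0.5043, 0.3204, 0.2017]
tcp_rot: [179.9, 0.1, 159.3]
wrist_force: [0.5, 1.1, -0.4]
width: 0.025
```

```bash
python3 - <<'E'
from h import *
save(vision.snapshot('wrist'),'w4.png')
im=vision.snapshot('scene')[160:310,160:360]; save(cv2.resize(im,None,fx=4,fy=4,interpolation=cv2.INTER_CUBIC),'s4.png')
s=monitor.get_state(); print({k:np.round(s[k],4) for k in ['time','tool_pos','tcp_rot','wrist_force','width']})
E
```

```text
{'time': np.float64(5.9), 'tool_pos': array([0.5035, 0.32  , 0.1999]), 'tcp_rot': array([-1.799337e+02, -5.540000e-02,  1.592684e+02]), 'wrist_force': array([-0.8548, -0.1956, -1.1584]), 'width': np.float64(0.0254)}
```

View pics/w4.png

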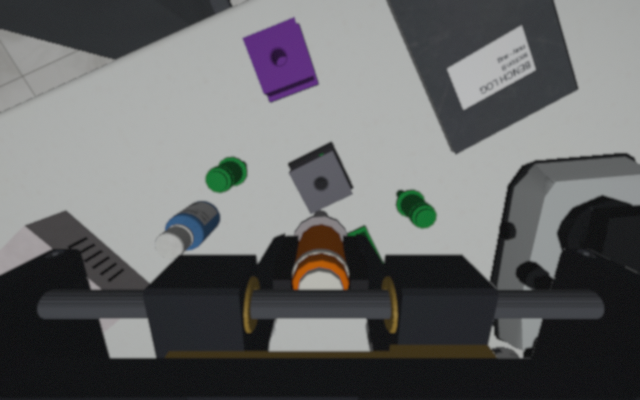

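View pics/s4.png

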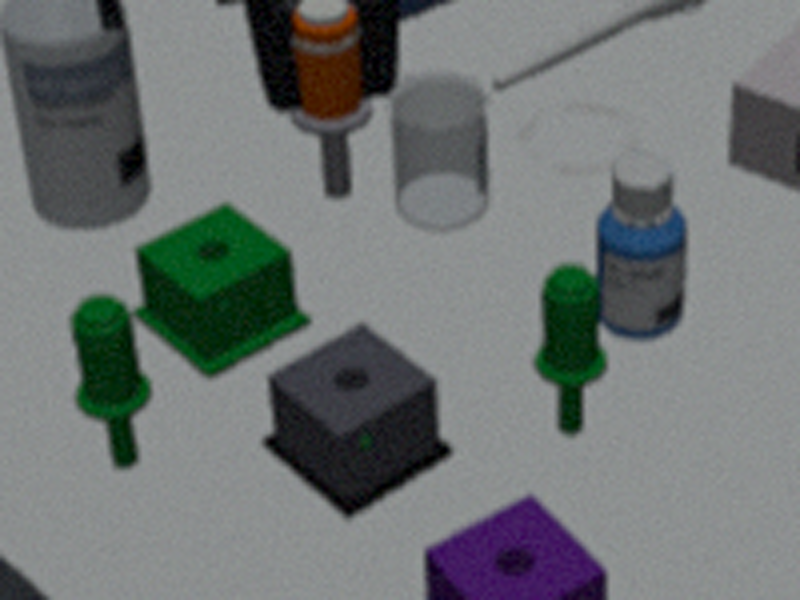

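The logger hangs upright, and its foot is at scene crop (337,192). Next I'll place the wrist camera over the bath block.

Request:
drive_tool([
  [-0.01, -0.017, 0, 0],
  [-0.03, -0.05, 0, 0],
  [-0.05, -0.084, 0, 0],
  [-0.071, -0.119, 0, 0],
  [-0.092, -0.154, 0, 0],
  [-0.113, -0.189, 0, 0],
  [-0.134, -0.224, 0, 0],
  [-0.155, -0.26, 0, 0],
  [-0.175, -0.293, 0, 0],
  [-0.192, -0.322, 0, 0],
  [-0.201, -0.337, 0, 0],
  [-0.201, -0.337, 0, 0],
])

```text
time: 7.1
tool_pos: [0.5724, -0.0677, 0.1996]
tcp_rot: [-180.0, -0.1, 159.1]
wrist_force: [0.6, 1.2, -1.0]
width: 0.0251
```

Request:
drive_tool([
  [0, 0, 0, 0],
  [0, 0, 0, 0],
])

```text
time: 7.3
tool_pos: [0.5723, -0.0646, 0.2002]
tcp_rot: [180.0, -0.1, 159.3]
wrist_force: [-0.3, -0.2, -0.6]
width: 0.0251
```

```bash
python3 - <<'E'
from h import *
s=monitor.get_state(); print({k:np.round(s[k],4) for k in ['time','tool_pos','tcp_rot','wrist_force','width']})
im=vision.snapshot('wrist'); save(im,'w5.png')
for k in ['well','bath']:
    for r in vision.spot_point(k,'wrist')[:2]: print(k,np.round(r['location'],1),round(r['confidence'],2))
E
```

```text
{'time': np.float64(7.3), 'tool_pos': array([ 0.5723, -0.0646,  0.2002]), 'tcp_rot': array([ 1.799788e+02, -7.120000e-02,  1.593355e+02]), 'wrist_force': array([-0.2766, -0.1551, -0.5696]), 'width': np.float64(0.0251)}
well [314.6 135.7] 0.89
bath [322.  129.3] 0.72
```

View pics/w5.png

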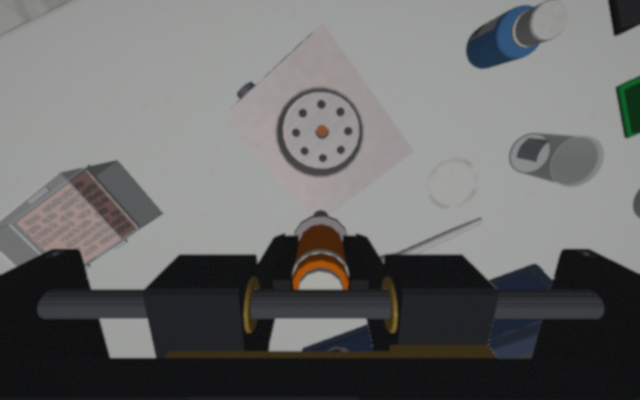

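The picture shows the block with its eight marks around (322,131). The bore is the orange-tinted disc at (322,131), and the tub's dark gap is wider at the lower left. I'll measure the block and the stem foot precisely.

```bash
python3 - <<'E'
from h import *
s=monitor.get_state(); print(s['time'],np.round(s['tool_pos'],4),np.round(s['tcp_rot'],3))
im=cv2.imread('pics/w5.png')
save(cv2.resize(im[75:235,260:400,::-1],None,fx=5,fy=5,interpolation=cv2.INTER_CUBIC)[:,:,:][:600],'w5c.png')
save(cv2.resize(im[195:255,280:360,::-1],None,fx=8,fy=8,interpolation=cv2.INTER_CUBIC),'w5d.png')
big=cv2.resize(im[80:185,265:380],None,fx=6,fy=6,interpolation=cv2.INTER_CUBIC)
g=cv2.cvtColor(big,cv2.COLOR_BGR2GRAY); m=(g<110).astype(np.uint8)
n,l,st,c=cv2.connectedComponentsWithStats(m)
P=[]
for i in range(1,n):
    if st[i,4]>200: print(st[i],np.round((c[i]+.5)/6-.5+[265,80],2))
    if 200<st[i,4]<4000: P.append((c[i]+.5)/6-.5+[265,80])
E
```

```text
7.45 [ 0.5726 -0.0647  0.2007] [ 1.79989e+02 -1.20000e-02  1.59365e+02]
[   69    47   518   531 48851] [314.92 137.82]
[ 313  120   50   52 2036] [320.91 103.89]
[ 428  166   49   52 1974] [339.94 111.45]
[ 202  174   49   50 1942] [302.31 112.69]
[ 304  274   79   78 4517] [321.69 131.86]
[ 476  282   48   49 1867] [347.79 130.63]
[ 163  292   47   49 1793] [295.58 132.25]
[ 432  396   46   47 1697] [340.33 149.44]
[ 215  403   46   47 1643] [304.13 150.58]
[ 325  446   45   45 1613] [322.42 157.58]
```

View pics/w5c.png

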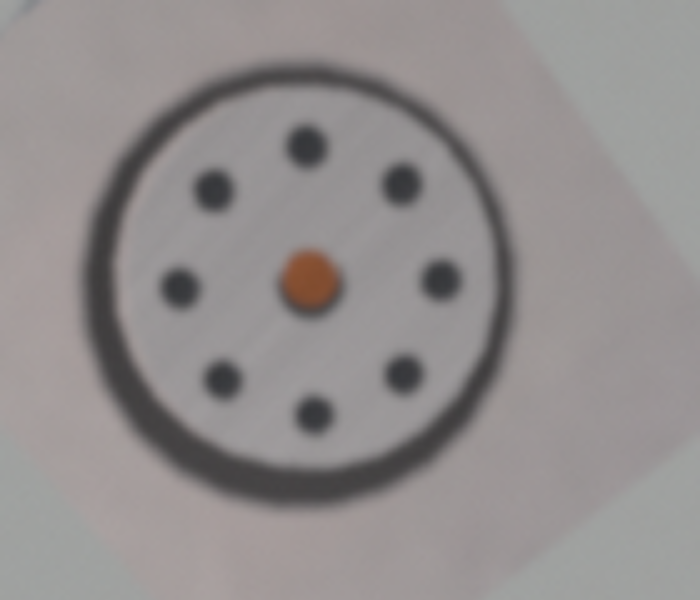

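View pics/w5d.png

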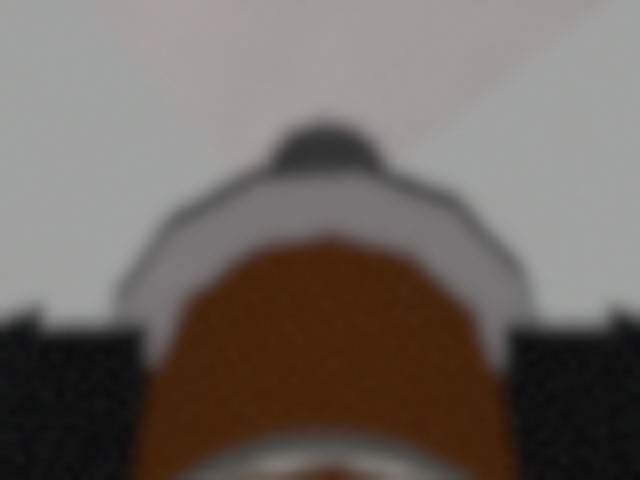

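```bash
python3 - <<'E'
from h import *
m=vision.camera_model('wrist'); T=m['T_tool_cam'];K=m['mtx']
def proj(p): 
    q=np.linalg.inv(T)@np.r_[p,1]; q=K@q[:3]; return q[:2]/q[2]
for d in (.048,.05,.052,.055):
    for xf in (0,.002,.004): print(d,xf,np.round([*proj((xf+.006,0,d)),*proj((xf,.006,d))],1))
s={'tool_pos':[.5724,-.0646,.2003],'tcp_rot':[179.98,-.05,159.34]}
marks=[(320.91,103.89),(339.94,111.45),(302.31,112.69),(347.79,130.63),(295.58,132.25),(340.33,149.44),(304.13,150.58),(322.42,157.58)]
for z in (.060,.062,.064):
    p=np.array([atz(wray(q,s),z)[:2] for q in marks]); print(z,p.mean(0).round(4),np.linalg.norm(p-p.mean(0),axis=1).round(4))
print('bore',atz(wray((321.7,131.86),s),.062))
z=.062;p=np.array([atz(wray(q,s),z) for q in marks]).mean(0)
from scipy.spatial.transform import Rotation as Ro
print('ring centre in tool',Ro.from_euler('xyz',s['tcp_rot'],degrees=True).as_matrix().T@(p-np.array(s['tool_pos'])))
E
```

```text
0.048 0 [320.2 209.3 328.3 216.9]
0.048 0.002 [320.2 206.8 328.3 214.4]
0.048 0.004 [320.2 204.2 328.3 211.9]
0.05 0 [320.2 208.5 328.2 216. ]
0.05 0.002 [320.2 205.9 328.2 213.5]
0.05 0.004 [320.2 203.3 328.2 211. ]
0.052 0 [320.2 207.6 328.1 215.1]
0.052 0.002 [320.2 205.1 328.1 212.6]
0.052 0.004 [320.2 202.5 328.2 210.1]
0.055 0 [320.2 206.3 328.  213.7]
0.055 0.002 [320.2 203.8 328.  211.3]
0.055 0.004 [320.2 201.3 328.  208.8]
0.06 [ 0.5196 -0.043 ] [0.0262 0.0262 0.0262 0.0262 0.0262 0.0262 0.0262 0.0263]
0.062 [ 0.5195 -0.043 ] [0.026  0.026  0.026  0.026  0.0261 0.026  0.026  0.0261]
0.064 [ 0.5194 -0.043 ] [0.0258 0.0259 0.0259 0.0258 0.0259 0.0258 0.0258 0.0259]
bore [ 0.51990334 -0.04311982  0.062     ]
ring centre in tool [0.05699667 0.00150498 0.13835033]
```

The ring fit gives a radius of 26.0 mm at z = 0.062, which agrees with the text. The bore centre is 57 mm along tool x and 1.5 mm along tool y from the TCP. The foot sits at about (-1, +0.5) mm in the tool frame. I'll move above the bore.

Request:
drive_tool([
  [0.006, 0, 0, 0],
  [0.02, 0.001, 0, 0],
  [0.036, 0.001, 0, 0],
  [0.05, 0.001, 0, 0],
  [0.056, 0.001, 0.01, 0],
  [0.058, 0.001, 0.025, 0],
  [0.058, 0.001, 0.045, 0],
  [0.058, 0.001, 0.06, 0],
  [0.058, 0.001, 0.072, 0],
  [0.058, 0.001, 0.078, 0],
  [0.058, 0.001, 0.079, 0],
  [0.058, 0.001, 0.079, 0],
])

```text
time: 8.65
tool_pos: [0.5192, -0.0446, 0.1218]
tcp_rot: [180.0, 0.0, 159.3]
wrist_force: [-0.3, 0.2, -0.3]
width: 0.0248
```

Request:
drive_tool([
  [0, 0, 0, 0],
  [0, 0, 0, 0],
  [0, 0, 0, 0],
])

```text
time: 8.95
tool_pos: [0.5193, -0.0446, 0.1224]
tcp_rot: [180.0, 0.1, 159.3]
wrist_force: [0.1, -0.3, -1.0]
width: 0.0255
```

```bash
python3 - <<'E'
from h import *
s=monitor.get_state(); print({k:np.round(s[k],4) for k in ['time','tool_pos','tcp_rot','wrist_force','ft_torque','width']})
im=vision.snapshot('wrist'); save(im[100:280,230:410].repeat(3,0).repeat(3,1),'w6.png')
im=vision.snapshot('scene')[110:230,320:460]; save(cv2.resize(im,None,fx=5,fy=5,interpolation=cv2.INTER_CUBIC),'s6.png')
E
```

```text
{'time': np.float64(8.95), 'tool_pos': array([ 0.5193, -0.0446,  0.1224]), 'tcp_rot': array([1.799851e+02, 6.840000e-02, 1.592716e+02]), 'wrist_force': array([ 0.0563, -0.3221, -0.9733]), 'ft_torque': array([ 0.031 , -0.021 , -0.0054]), 'width': np.float64(0.0255)}
```

View pics/w6.png

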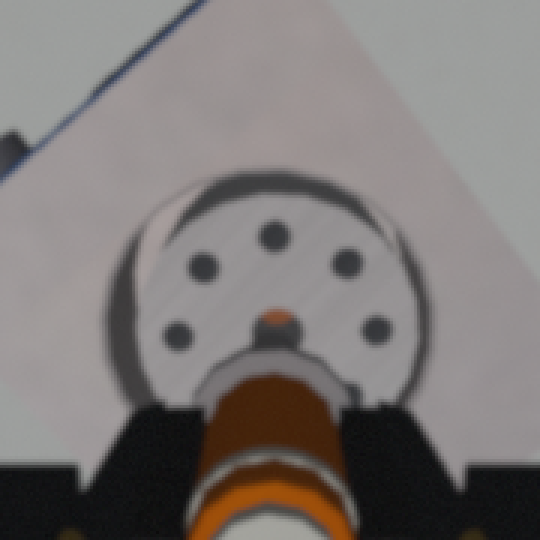

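View pics/s6.png

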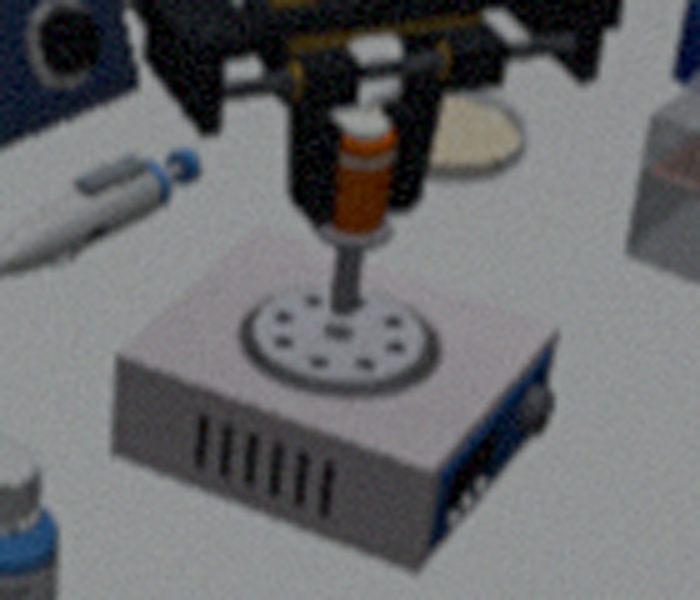

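```bash
cat >> h.py <<'E'
def fitring(im,s,z=.062,box=(265,170,150,80)):
    from scipy.spatial.transform import Rotation as Ro
    from scipy.optimize import least_squares
    x,y,w,h=box; big=cv2.resize(im[y:y+h,x:x+w],None,fx=6,fy=6,interpolation=cv2.INTER_CUBIC)
    g=cv2.cvtColor(big,cv2.COLOR_RGB2GRAY); n,l,st,c=cv2.connectedComponentsWithStats((g<110).astype(np.uint8))
    P=[]
    for i in range(1,n):
        if 900<st[i,4]<5000 and st[i,2]<1.6*st[i,3] and st[i,3]<1.6*st[i,2]: P.append((c[i]+.5)/6-.5+[x,y]); print(np.round(P[-1],1),st[i,4])
    R=Ro.from_euler('xyz',s['tcp_rot'],degrees=True).as_matrix()
    q=np.array([R.T@(atz(wray(p,s),z)-np.array(s['tool_pos'])) for p in P])[:,:2]
    return q,least_squares(lambda v:np.linalg.norm(q-v,axis=1)-.026,q.mean(0)+[-.01,0],loss='soft_l1',f_scale=.0005)
E
python3 - <<'E'
from h import *
s=monitor.get_state(); im=vision.snapshot('wrist')
q,r=fitring(im,s,box=(275,160,100,64)); print(q.round(4),r.x,r.fun)
save(cv2.resize(im[190:250,290:350],None,fx=10,fy=10,interpolation=cv2.INTER_CUBIC),'w7.png')
E
```

```text
[321.1 178.8] 3224
[345.5 187.8] 3147
[297.5 189.2] 3080
[355.3 210.2] 2806
[289.1 212.2] 2808
[[ 0.0264  0.0007]
 [ 0.0193  0.0194]
 [ 0.0181 -0.0174]
 [ 0.0011  0.0276]
 [-0.0006 -0.0245]] [0.00037707 0.00154878] [-4.98074106e-06  5.59989274e-06  2.11350447e-06  5.40333301e-05
  5.65519033e-05]
```

View pics/w7.png

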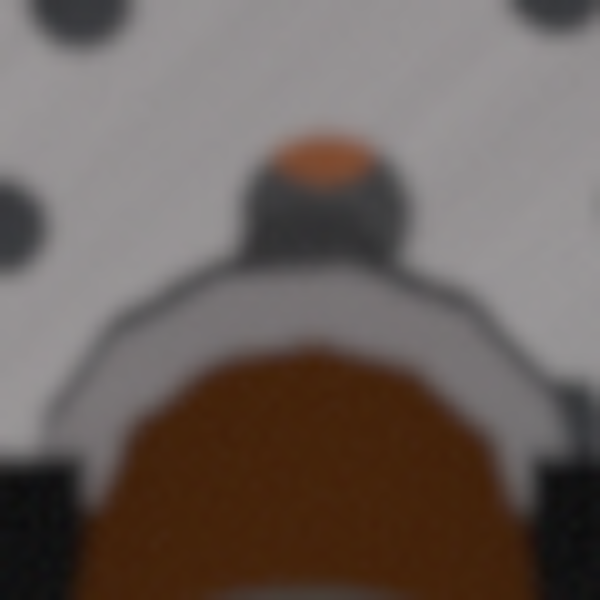

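The bore is now at tool (+0.4, +1.5) mm and the foot at about (-0.8, +0.4) mm. I'll correct by 1 mm in each axis and feel down.

Request:
drive_tool([
  [0.001, 0.001, 0.001, 0],
  [0.001, 0.001, 0.004, 0],
  [0.001, 0.001, 0.006, 0],
  [0.001, 0.001, 0.006, 0],
  [0.001, 0.001, 0.006, 0],
])

```text
time: 9.6
tool_pos: [0.5181, -0.0432, 0.1155]
tcp_rot: [-180.0, -0.0, 159.3]
wrist_force: [-0.1, 0.6, -1.1]
width: 0.0251
```

Request:
drive_tool([
  [0, 0, 0.001, 0],
  [0, 0, 0.002, 0],
  [0, 0, 0.002, 0],
])

```text
time: 9.9
tool_pos: [0.5182, -0.0432, 0.1136]
tcp_rot: [-180.0, -0.0, 159.3]
wrist_force: [-0.1, 0.4, -0.7]
width: 0.0252
```

Request:
drive_tool([
  [0, 0, 0.001, 0],
  [0, 0, 0.001, 0],
])

```text
time: 10.1
tool_pos: [0.5182, -0.0432, 0.1126]
tcp_rot: [-180.0, -0.0, 159.3]
wrist_force: [-0.4, -0.0, -1.1]
width: 0.0251
```

Request:
drive_tool([
  [0, 0, 0.001, 0],
  [0, 0, 0.001, 0],
])

```text
time: 10.3
tool_pos: [0.5182, -0.0432, 0.1116]
tcp_rot: [-180.0, -0.0, 159.3]
wrist_force: [0.1, 0.6, -1.2]
width: 0.0253
```

Request:
drive_tool([
  [0, 0, 0.001, 0],
  [0, 0, 0.001, 0],
])

```text
time: 10.5
tool_pos: [0.5181, -0.0432, 0.1105]
tcp_rot: [-180.0, -0.0, 159.3]
wrist_force: [0.7, 0.0, 0.0]
width: 0.0251
```

Request:
drive_tool([
  [0, 0, 0.001, 0],
  [0, 0, 0.001, 0],
])

```text
time: 10.7
tool_pos: [0.5181, -0.0432, 0.1096]
tcp_rot: [-180.0, -0.0, 159.3]
wrist_force: [0.0, 1.1, -0.8]
width: 0.0248
```

Request:
drive_tool([
  [0, 0, 0.001, 0],
  [0, 0, 0.001, 0],
])

```text
time: 10.9
tool_pos: [0.5182, -0.0432, 0.1086]
tcp_rot: [-180.0, -0.0, 159.3]
wrist_force: [-0.1, 0.1, -1.3]
width: 0.0256
```

```bash
python3 - <<'E'
from h import *
im=vision.snapshot('scene')[130:210,340:430]; save(cv2.resize(im,None,fx=7,fy=7,interpolation=cv2.INTER_CUBIC),'s8.png')
E
```

View pics/s8.png

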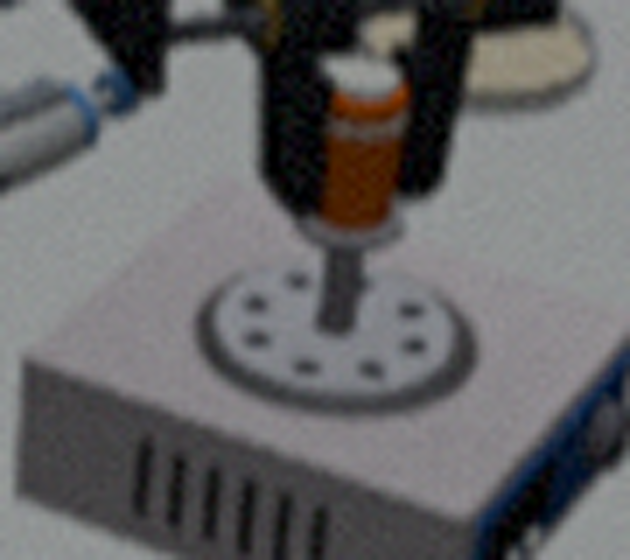

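The scene view shows the foot at (337,330), at or just entering the bore in the middle of the ring. I'll continue down gently.

Request:
drive_tool([
  [0, 0, 0.001, 0],
  [0, 0, 0.001, 0],
])

```text
time: 11.15
tool_pos: [0.5181, -0.0432, 0.1076]
tcp_rot: [-180.0, -0.0, 159.3]
wrist_force: [0.8, 0.1, -1.4]
width: 0.0253
```

Request:
drive_tool([
  [0, 0, 0.001, 0],
  [0, 0, 0.001, 0],
])

```text
time: 11.35
tool_pos: [0.5181, -0.0432, 0.1065]
tcp_rot: [-180.0, -0.0, 159.3]
wrist_force: [0.4, -0.1, -1.3]
width: 0.0257
```

Request:
drive_tool([
  [0, 0, 0.001, 0],
  [0, 0, 0.001, 0],
])

```text
time: 11.55
tool_pos: [0.5181, -0.0433, 0.1056]
tcp_rot: [-180.0, -0.0, 159.3]
wrist_force: [0.9, 0.4, -0.5]
width: 0.0253
```

Request:
drive_tool([
  [0, 0, 0.001, 0],
  [0, 0, 0.001, 0],
])

```text
time: 11.75
tool_pos: [0.5181, -0.0432, 0.1046]
tcp_rot: [-180.0, -0.0, 159.3]
wrist_force: [0.1, 0.5, -1.0]
width: 0.0251
```

Request:
drive_tool([
  [0, 0, 0.001, 0],
  [0, 0, 0.002, 0],
  [0, 0, 0.002, 0],
])

```text
time: 12.05
tool_pos: [0.5181, -0.0432, 0.1025]
tcp_rot: [-180.0, -0.0, 159.3]
wrist_force: [-0.9, 0.4, -1.9]
width: 0.0252
```

Request:
drive_tool([
  [0, 0, 0.001, 0],
  [0, 0, 0.002, 0],
  [0, 0, 0.002, 0],
])

```text
time: 12.35
tool_pos: [0.5181, -0.0432, 0.1005]
tcp_rot: [-180.0, -0.0, 159.3]
wrist_force: [-0.2, 0.3, -1.2]
width: 0.0253
```

```bash
python3 - <<'E'
from h import *
im=vision.snapshot('scene')[130:210,340:430]; save(cv2.resize(im,None,fx=7,fy=7,interpolation=cv2.INTER_CUBIC),'s9.png')
im=vision.snapshot('wrist'); save(cv2.resize(im[150:260,260:380],None,fx=5,fy=5,interpolation=cv2.INTER_CUBIC),'w9.png')
E
```

```text
(no output)
```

View pics/s9.png

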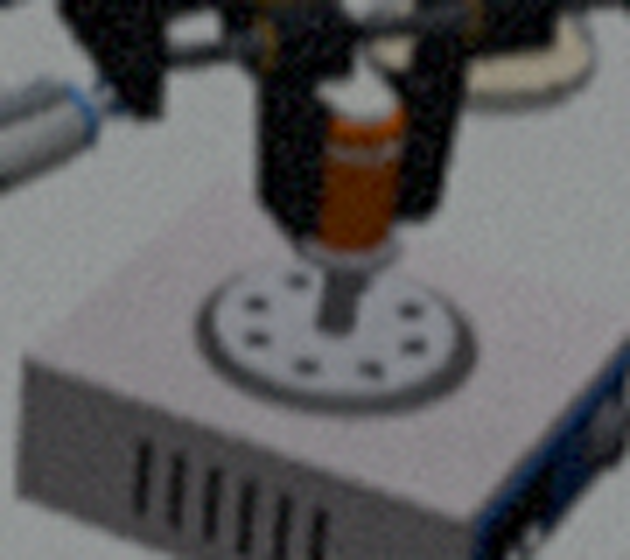

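View pics/w9.png

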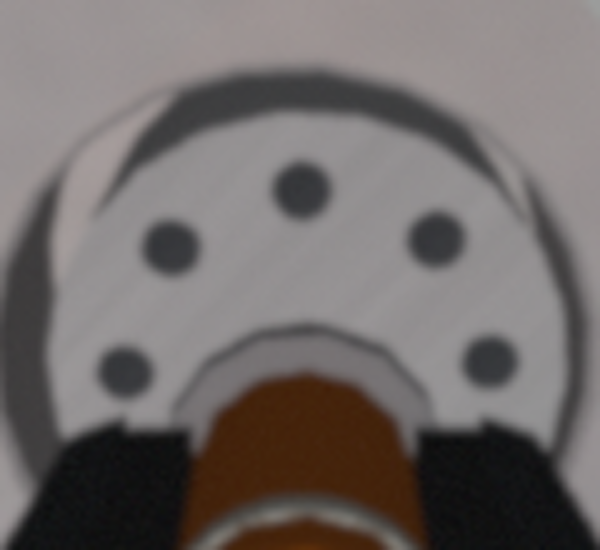

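The stem is in the bore: the foot end at scene crop (337,330) stayed put while the collar came down. I'll keep going straight down.

Request:
drive_tool([
  [0, 0, 0.001, 0],
  [0, 0, 0.003, 0],
  [0, 0, 0.005, 0],
  [0, 0, 0.005, 0],
])

```text
time: 12.85
tool_pos: [0.518, -0.0432, 0.0953]
tcp_rot: [-180.0, -0.0, 159.3]
wrist_force: [0.3, 0.7, -1.6]
width: 0.0253
```

Request:
drive_tool([
  [0, 0, 0.001, 0],
  [0, 0, 0.003, 0],
  [0, 0, 0.005, 0],
  [0, 0, 0.005, 0],
])

```text
time: 13.25
tool_pos: [0.518, -0.0432, 0.0903]
tcp_rot: [-180.0, -0.0, 159.3]
wrist_force: [0.2, -0.5, -0.3]
width: 0.0249
```

Request:
drive_tool([
  [0, 0, 0.001, 0],
  [0, 0, 0.002, 0],
  [0, 0, 0.003, 0],
  [0, 0, 0.003, 0],
])

```text
time: 13.65
tool_pos: [0.5181, -0.0432, 0.0875]
tcp_rot: [-180.0, -0.0, 159.3]
wrist_force: [-0.3, -0.5, -0.9]
width: 0.0254
```

Request:
drive_tool([
  [0, 0, 0.001, 0],
  [0, 0, 0.002, 0],
  [0, 0, 0.003, 0],
  [0, 0, 0.003, 0],
])

```text
time: 14.05
tool_pos: [0.5187, -0.0433, 0.0853]
tcp_rot: [180.0, 0.0, 159.3]
wrist_force: [-1.2, 0.0, 3.7]
width: 0.0252
```

The sliding contact was met at about TCP z 0.086, which is the expected height.

Request:
drive_tool([
  [0, 0, 0.001, 0],
  [0, 0, 0.002, 0],
  [0, 0, 0.003, 0],
  [0, 0, 0.003, 0],
])

```text
time: 14.45
tool_pos: [0.5186, -0.0433, 0.082]
tcp_rot: [180.0, 0.0, 159.3]
wrist_force: [-0.9, -0.7, 4.3]
width: 0.0253
```

Request:
drive_tool([
  [0, 0, 0.001, 0],
  [0, 0, 0.002, 0],
  [0, 0, 0.003, 0],
  [0, 0, 0.003, 0],
])

```text
time: 14.85
tool_pos: [0.5184, -0.0433, 0.0787]
tcp_rot: [180.0, 0.0, 159.3]
wrist_force: [-0.0, -1.1, 3.8]
width: 0.0254
```

Request:
drive_tool([
  [0, 0, 0.001, 0],
  [0, 0, 0.002, 0],
  [0, 0, 0.003, 0],
  [0, 0, 0.003, 0],
])

```text
time: 15.25
tool_pos: [0.5183, -0.0432, 0.0756]
tcp_rot: [180.0, 0.0, 159.3]
wrist_force: [0.2, 0.4, 4.1]
width: 0.0251
```

Request:
drive_tool([
  [0, 0, 0.001, 0],
  [0, 0, 0.002, 0],
  [0, 0, 0.002, 0],
  [0, 0, 0.002, 0],
])

```text
time: 15.65
tool_pos: [0.5182, -0.0432, 0.0735]
tcp_rot: [180.0, -0.0, 159.3]
wrist_force: [0.9, -0.5, 3.1]
width: 0.0254
```

Request:
drive_tool([
  [0, 0, 0.0005, 0],
  [0, 0, 0.001, 0],
  [0, 0, 0.001, 0],
])

```text
time: 15.95
tool_pos: [0.5183, -0.0432, 0.0727]
tcp_rot: [180.0, 0.0, 159.3]
wrist_force: [0.1, 1.8, 4.4]
width: 0.0256
```

Request:
drive_tool([
  [0, 0, 0.0005, 0],
  [0, 0, 0.0005, 0],
])

```text
time: 16.15
tool_pos: [0.5183, -0.0432, 0.0722]
tcp_rot: [180.0, 0.0, 159.3]
wrist_force: [0.3, -0.4, 5.1]
width: 0.0253
```

Request:
drive_tool([
  [0, 0, 0.0005, 0],
  [0, 0, 0.0005, 0],
])

```text
time: 16.35
tool_pos: [0.5182, -0.0432, 0.0717]
tcp_rot: [180.0, 0.0, 159.3]
wrist_force: [0.6, 0.4, 3.7]
width: 0.0249
```

Request:
drive_tool([
  [0, 0, 0.0005, 0],
  [0, 0, 0.0005, 0],
])

```text
time: 16.55
tool_pos: [0.5184, -0.0433, 0.0716]
tcp_rot: [-180.0, 0.0, 159.3]
wrist_force: [-0.6, -0.0, 7.4]
width: 0.0251
```

Request:
drive_tool([
  [0, 0, 0.0005, 0],
  [0, 0, 0.0005, 0],
])

```text
time: 16.75
tool_pos: [0.5184, -0.0433, 0.0715]
tcp_rot: [-180.0, 0.0, 159.3]
wrist_force: [-1.8, 0.9, 9.7]
width: 0.025
```

```bash
python3 - <<'E'
from h import *
s=monitor.get_state(); print({k:np.round(s[k],4) for k in ['time','tool_pos','wrist_force']})
im=vision.snapshot('scene')[130:210,340:430]; save(cv2.resize(im,None,fx=7,fy=7,interpolation=cv2.INTER_CUBIC),'s10.png')
E
```

```text
{'time': np.float64(16.75), 'tool_pos': array([ 0.5184, -0.0433,  0.0715]), 'wrist_force': array([-1.7703,  0.9171,  9.6517])}
```

View pics/s10.png

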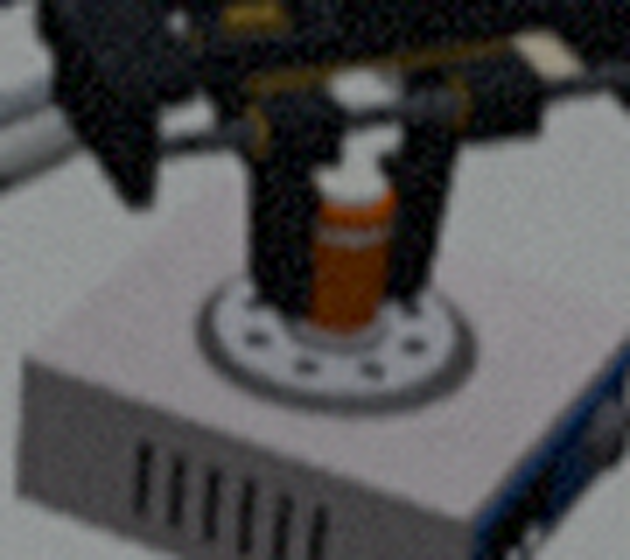

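The collar lies on the block: TCP z stalled at 0.0715 while the force rose to 10 N. I'll hold briefly, then release.

Request:
drive_tool([
  [0, 0, 0, 0],
  [0, 0, 0, 0],
  [0, 0, 0, 0],
  [0, 0, 0, 0],
])

```text
time: 17.2
tool_pos: [0.5184, -0.0433, 0.0715]
tcp_rot: [-180.0, 0.0, 159.3]
wrist_force: [-2.1, 0.3, 10.3]
width: 0.025
```

Request:
drive_tool([
  [0, 0, -0.0005, 0],
  [0, 0, -0.0005, 0],
  [0, 0, -0.0005, 0],
  [0, 0, -0.0005, 0],
  [0, 0, -0.0005, 0],
  [0, 0, -0.0005, 0],
  [0, 0, -0.0005, 0],
  [0, 0, -0.0005, 0],
  [0, 0, -0.0005, 0],
  [0, 0, -0.0005, 0],
], fingers=0)

```text
time: 18.2
tool_pos: [0.5183, -0.0432, 0.0712]
tcp_rot: [180.0, 0.0, 159.3]
wrist_force: [0.0, -0.5, 0.2]
width: 0.0884
```

Request:
drive_tool([
  [0, 0, -0.003, 0],
  [0, 0, -0.01, 0],
  [0, 0, -0.025, 0],
  [0, 0, -0.045, 0],
  [0, 0, -0.07, 0],
  [0, 0, -0.09, 0],
  [0, 0, -0.1, 0],
  [0, 0, -0.1, 0],
  [0, 0, -0.1, 0],
  [0, 0, -0.1, 0],
])

```text
time: 19.2
tool_pos: [0.5173, -0.0431, 0.1698]
tcp_rot: [-180.0, -0.1, 159.3]
wrist_force: [-0.3, -0.2, -0.3]
width: 0.0886
```

```bash
python3 - <<'E'
from h import *
s=monitor.get_state(); print({k:np.round(s[k],4) for k in ['time','tool_pos','wrist_force','width']})
im=vision.snapshot('scene')[110:270,230:440]; save(cv2.resize(im,None,fx=3.5,fy=3.5,interpolation=cv2.INTER_CUBIC),'s11.png')
im=vision.snapshot('wrist'); save(cv2.resize(im[100:260,230:410],None,fx=3.5,fy=3.5,interpolation=cv2.INTER_CUBIC),'w11.png')
E
```

```text
{'time': np.float64(19.2), 'tool_pos': array([ 0.5173, -0.0431,  0.1698]), 'wrist_force': array([-0.2837, -0.1963, -0.3235]), 'width': np.float64(0.0886)}
```

View pics/s11.png

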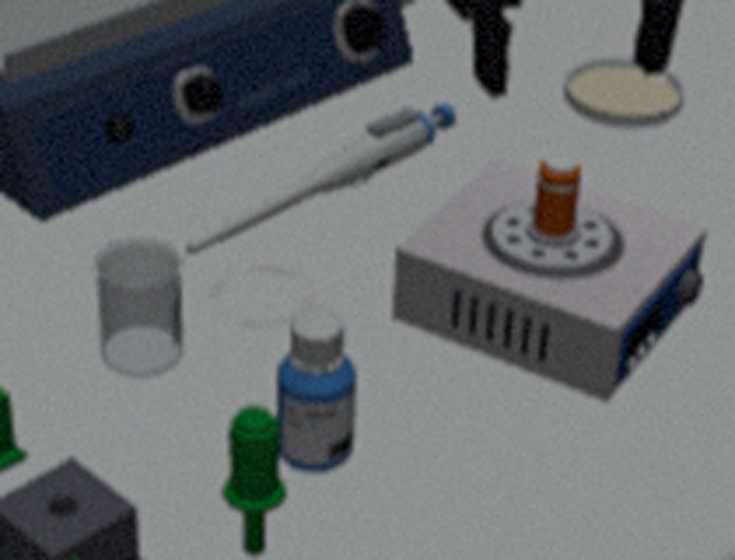

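View pics/w11.png

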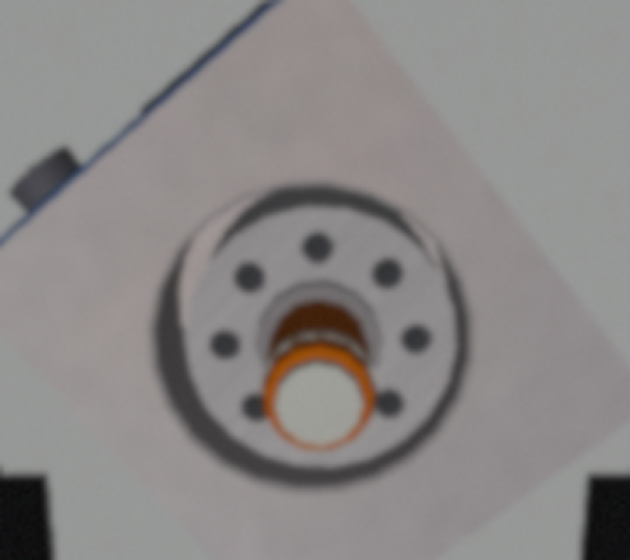

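The logger stands upright and flush in the middle of the block, the arm is clear, and the bottle and beaker are still standing. I'm handing in.

```bash
python3 -c "
from h import *
print(ctrl.sign_off())"
```

```text
the job is handed in; nothing more can be done
None
```

I took the orange logger from the grey cradle, pressed it fully into the block's bore, let go and backed off about 100 mm. The job was handed in at about 19 s of the 72 s allowed; it reports no verdict.

- **Finding the bore:** I located it with the wrist camera from the ring of marks, which fitted a radius of 26.0 mm. I then felt downward in 1 mm steps, and the stem went in without touching the rim, so no search was needed.
- **Pressing home:** The sliding contact took up load at TCP z of about 0.086 and gave about 4 N. The collar landed at about 0.0715, where the tool stopped while the force rose to about 10 N. That was the highest reading, well under the 40 N limit.
- **Last checks:** The scene and wrist views show the logger upright and flush, with the fingers open (88 mm) and clear of everything, and wrist force near zero. The bottle and beaker are still standing and look unmoved; I judged that by eye and did not measure it.
- **Disagreement:** Camera triangulation put the cap top at 92–93 mm against the text's 98 mm. The heights at which the contact and the collar were met agreed with the text.

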